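Index the sample changer by feel and lock it

TASK

Set the round sample changer on the desk to its index position and lock it there. Grip its round black knob and turn it slowly clockwise, seen from above, until you feel the resistance dip as the hidden catch drops into its notch; stop there, let go, and gently press the steel locking pin beside the knob down until it is fully home. If the pin stops part-way the notch has not been met, so never force it, and leave the things lying around the changer where they are.

Things in the scene. Friction and masses are not known exactly. Their poses are not given: they have to be found in the camera images.
- sample_changer: Flat round sample changer fixed to the desk: grey drum, aluminium cover, 170 mm across, cover top 46 mm above the desk. Origin on the desk under the drum's middle, z up. The knob turns about the drum's vertical middle axis; the locking pin is 60 mm from it towards -x of this frame, a small dark catch housing sticks out 18 mm on the +x side.
- knob_middle (a point): Middle of the knob, on its axis, 71 mm above the desk; it does not turn with the knob. The knob is round, black and knurled, 42 mm across, underside 54 mm and top 88 mm above the desk. It has no pointer or mark, so it can be gripped at any yaw. The hidden notch is 0.45 to 1.4 rad clockwise (seen from above) from where the knob stands at the start.
- knob_top (a point): Middle of the knob's top face, 88 mm above the desk. Feel: turning takes 0.12 N m, give or take 0.03; in the last 0.12 rad before the notch this dips below zero (to about -0.1: the catch pulls the knob on), just past it it jumps to about +0.35, and 0.15 rad on it is 0.12 again. Let go within 0.08 rad of the notch, the knob settles into it. It can be turned back if it went past.
- lock_pin: Upright steel pin, flat round head 18 mm across. Origin: middle of the head's top face, 63 mm above the desk at the start. It slides down against about 3 N of friction and stays where left. With the knob in its notch it goes 11 mm to its stop (fully home; 9 mm is enough), otherwise it stops dead after 3.5 mm. More than 30 N on it does damage.
- objective: Spare microscope objective standing on the desk near the changer, 27 mm across, 50 mm tall, loose; origin at its underside. To be left alone.
- wafer_carrier: Round white wafer box lying near the changer, 66 mm across, 18 mm tall, loose; origin at its underside. To be left alone.
- puck: Small metal sample puck lying near the changer, 25 mm across, 11 mm tall, loose; origin at its underside. To be left alone.
Mind the look-alikes: they are no part of the job. There is more than one size of the sample_changer; the job needs the larger.

How it is judged (in metres and radians):
At the end, for the whole second after the job is handed in: The locking pin is at least 9 of its 11 mm down (head top under 54 mm above the desk), which is possible only with the knob in its notch, and at rest; the objective still stands, and objective, wafer box and puck lie within 30 mm of where they were (z of lock_pin in the frame of sample_changer below 0.054 m and linear speed of lock_pin below 0.01 m/s and distance of each of objective, wafer_carrier, puck from where it was at the start of the episode below 0.03 m and angle between objective's own z axis and vertical below 0.3 rad); the robot touches nothing.
It fails at once if the locking pin was pushed with more than 30 N (contact force between any of the fingers, the arm and lock_pin above 30 N).
It fails at once if a bystander was knocked away (distance of any of objective, wafer_carrier, puck from where it was at the start of the episode above 0.03 m).
It also fails if it takes over 64 s, if anything falls off the work surface, if the arm or the gripper's body presses on something with over 40 N, if the wrist force passes 120 N, or if a joint passes its speed limit or range.

ROBOT

A 6-joint arm with a two-finger parallel gripper is mounted at the origin on a cart in front of the work surface, level with it; the furniture and walls round the work are solid. World frame = base frame: x ahead of the robot, y to its left, z up, the work surface at z = 0. Lengths are in mm, angles in rad, forces in N, time in s.
With the tool pointing down it reaches from about 325 to 750 mm from the base axis. Payload 7.6 kg.
Tool frame: the origin (TCP) lies midway between the tips of the shut fingers; the grasp point (between the pads) lies 19 mm behind it (env.grip_depth is the distance from the TCP to the grasp point, in mm); z points along the fingers, y is the direction in which the jaws open and shut (so a half turn about z gives the same grasp; the last joint's range is limited). The gripper opens to 85 mm and grips with 20 to 120 N. Pads are 22 mm wide; open, the fingers measure 114 mm over their backs; the gripper's body (76 mm by 85 mm) begins 54 mm behind the grasp point. The pads swing forward as they close: fully open they stand 13 mm farther back than shut.
Start: joints at [-1.369, 0.052, 1.401, -0, 1.689, -0.07], TCP at [140.969, -505.741, 231.323] pointing down, gripper open.
Joint ranges: [-2.9, 2.9], [-0.91, 2.17], [0.12, 2.37], [-1.06, 4.2], [0.26, 2.73], [-2.93, 2.93]. Speed limits (rad/s): [2.57, 2.57, 3.01, 3.14, 3.14, 3.14].

INTERFACE

Orientations are given as a unit quaternion [w, x, y, z].
In Python, from station import env gives the robot as it stands. The module is installed in compiled form; this text tells all that it offers.
- The arm moves only by the tool play_rows, never from a script. Its argument "moves" is a list that holds one entry, the list of rows, each a list of 7 numbers: the turn, a rotation vector about the tool's x, y, z in degrees, then the shift along the tool's x, y, z in cm, then the finger opening in cm, from 0 to 8.54. In form: [[[ax, ay, az, dx, dy, dz, grip], ...]]. A call has 1 to 8 rows; each row is the pose to reach, as a shift and turn from the pose commanded when the call began, along the tool's axes at that moment; what a row does not reach only later rows make up. A row lasts 1/10 s, in which the tool goes at most 50 mm and 8.59 degrees, less where a joint would pass 70% of its speed; a pose out of reach is approached as far as the arm can. A call with a gripper value outside its range is refused whole. The fingers move at their own pace and stop on an object; "force" is the grip in N (left out, the last holds). Time passes only in rows, so rows that repeat a pose let the fingers close. It gives the time, the measured TCP pose, the force and the opening at its end, in the units of the state.
- env.observe(): the state, without advancing time (a new reading comes with each control period).
- env.grab_frame(name): name is "scene" or "top" or "wrist"; returns a dict with "pixels" (420x560x3 uint8, blue, green, red), "range_z" (420x560 float32, mm along the optical axis (not along the pixel's ray), 0 where there is no reading), "camera_matrix" (3x3 intrinsics, pixels), "k1" (the pictures are not rectified: a ray, as slopes to the right and down, at radius r is drawn at 1 + k1 r^2 times it, then the intrinsics apply), "world_to_cam" (4x4, takes a point from world to camera coordinates). Camera axes: x right, y down, z forward; pixel columns grow to the right and rows downward; lengths in mm; the calibration is good to about 2 mm. A picture is of the moment at which its call begins.
- env.close_job(): hands the job in, once; it reports no verdict.
The state is a dict: "time": time; "joints": joint angles; "joint_velocities": joint speeds; "effort": joint torques, N m; "tcp_pos": TCP position; "ee_rot": TCP orientation; "contact_force": force on the tool from outside, world axes, zero at the start; "ft_torque": the same for the moment, N m; "opening": finger opening in mm.
Only numpy, scipy, OpenCV 4.12 (cv2) and the standard library are available. Lean on these libraries where they do the work, as an engineer would, in place of code of your own. Each camera call takes 0.05 s, during which the arm holds its last target. There are 200 camera calls.

## Working session

There is one attempt and no reset: what is moved stays moved. The work goes in short steps, Python scripts to look and compute and a tool call to move; the robot and the scene stay as the last step left them, time stands still between calls to the robot, and variables do not carry over. Pictures are saved under pics/ and viewed, about 8 in all and at most 12, crops included, and the job is handed in when it is done.

Besides the shell and the picture viewer there is one more tool, called after ">>>" as name(argument=value, ...) on one line, values as JSON. play_rows: Moves the arm, as the interface text tells. Its arguments: {"type":"object","properties":{"moves":{"type":"array"},"force":{"type":"number"}},"required":["moves"]}

```bash
mkdir -p pics; cat > h.py <<'E'
import numpy as np, cv2
from station import env
def ray(f,u,v):
    K=f["camera_matrix"];x=(u-K[0,2])/K[0,0];y=(v-K[1,2])/K[1,1]
    rd=np.hypot(x,y);r=rd
    for _ in range(20): r=rd/(1+f["k1"]*r*r)
    s=r/rd if rd else 1
    T=f["world_to_cam"];R=T[:3,:3];return -R.T@T[:3,3], R.T@np.array([x*s,y*s,1])
def onplane(f,u,v,z):
    o,d=ray(f,u,v);return o+d*(z-o[2])/d[2]
def atdepth(f,u,v):
    o,d=ray(f,u,v);return o+d*f["range_z"][int(v),int(u)]
E
python3 - <<'E'
from h import *
import pickle
for n in("top","scene"):
    f=env.grab_frame(n);pickle.dump(f,open(n+".pkl","wb"));cv2.imwrite(f"pics/{n}1.png",f["pixels"])
    print(f["camera_matrix"],f["k1"],f["world_to_cam"])
print(env.observe())
E
```

```text
[[505.04309318   0.         277.68035975]
 [  0.         505.04309318 208.63199394]
 [  0.           0.           1.        ]] -0.040364862717315465 [[ 2.21715984e-02 -9.99754128e-01 -3.23379207e-04  7.77084699e+01]
 [-9.85063299e-01 -2.17905497e-02 -1.70808283e-01  5.51867657e+02]
 [ 1.70759239e-01  4.10564164e-03 -9.85304230e-01  9.94371179e+02]
 [ 0.00000000e+00  0.00000000e+00  0.00000000e+00  1.00000000e+00]]
[[512.80309492   0.         271.62483553]
 [  0.         512.80309492 204.18506709]
 [  0.           0.           1.        ]] -0.09029784564528877 [[-8.57395688e-02  9.96301111e-01 -5.72901878e-03 -3.09130613e+01]
 [ 7.43257192e-01  6.01317384e-02 -6.66297922e-01 -3.56888687e+02]
 [-6.63488865e-01 -6.13862309e-02 -7.45663635e-01  1.44851996e+03]
 [ 0.00000000e+00  0.00000000e+00  0.00000000e+00  1.00000000e+00]]
{'time': 0.1, 'joints': array([-1.36930574e+00,  5.27627810e-02,  1.40159907e+00,  1.59831191e-05,
        1.68863102e+00, -7.03010516e-02]), 'joint_velocities': array([-0.00070032, -0.00078704, -0.00313645, -0.00034826,  0.00067372,
        0.00022515]), 'effort': array([ 1.13933605e-03, -3.82581925e+01, -3.60985851e+01, -2.42457685e-05,
        4.71357547e-03, -2.06429689e-05]), 'tcp_pos': array([ 140.91217661, -505.45640548,  230.57459514]), 'ee_rot': array([-6.99123428e-04,  9.90779996e-01,  1.35478819e-01, -3.79708214e-05]), 'contact_force': array([-0.31464799,  0.37590892,  0.65093288]), 'ft_torque': array([-0.04611038, -0.02761338, -0.0516512 ]), 'opening': 85.27878333827066}
```

View pics/top1.png

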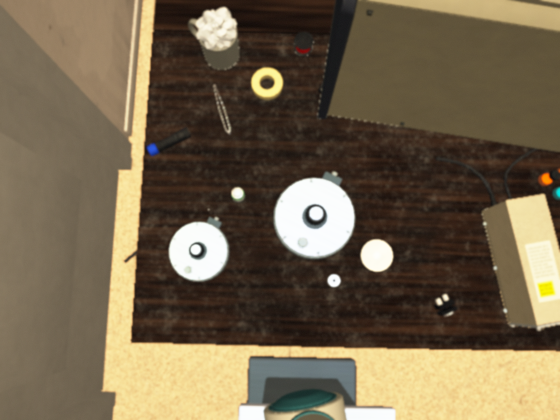

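View pics/scene1.png

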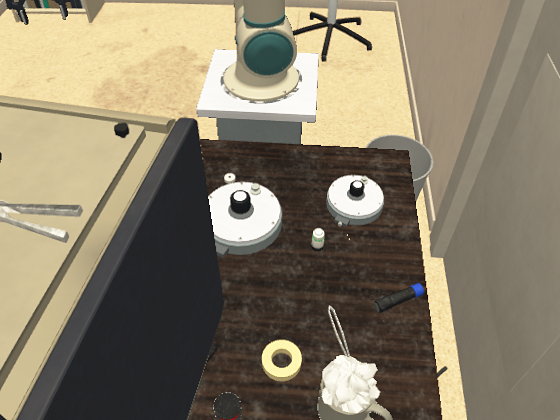

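The candidates are the large changer at top (315,217) and the small one at (198,251). The larger disc with the larger knob should be the one meant, so I'll measure both and confirm in a crop.

```bash
python3 - <<'E'
from h import *
import pickle
f=pickle.load(open("top.pkl","rb"));im=f["pixels"]
cv2.imwrite("pics/crop1.png",cv2.resize(im[165:300,160:410],None,fx=3.2,fy=3.2,interpolation=cv2.INTER_CUBIC))
g=im.min(2)
def blobs(mask,amin,amax):
    n,l,s,c=cv2.connectedComponentsWithStats(mask.astype(np.uint8));
    return [(s[i],c[i]) for i in range(1,n) if amin<s[i][4]<amax]
for s,c in blobs(g>150,100,9000):
    print("white",s,c.round(1))
for name,(u,v) in dict(big=(315,217),small=(198,251)).items():
    m=(g>150).astype(np.uint8); n,l,_,_=cv2.connectedComponentsWithStats(m)
    lab=l[v+25 if name=="big" else v+18,u+12]
    cs,_=cv2.findContours((l==lab).astype(np.uint8),cv2.RETR_EXTERNAL,cv2.CHAIN_APPROX_NONE)
    c=max(cs,key=cv2.contourArea); e=cv2.fitEllipse(cv2.convexHull(c)); z=46
    p=onplane(f,*e[0],z);q=onplane(f,e[0][0]+e[1][1]/2,e[0][1],z)
    print(name,e,p,"radius",np.linalg.norm(p-q))
for n,u,v,z in(("pin",303,242,63),("housing",332,179,40),("knobtop",316,213,88),("obj",238,194,50),("wafer",377,256,18),("puck",334,281,11)):
    print(n,onplane(f,u,v,z).round(1),atdepth(f,u,v).round(1))
# height map: tall things
R=f["range_z"]
for v in range(0,420,40): print([int(atdepth(f,u,v)[2]) if R[v,u]>0 else None for u in range(150,560,40)])
for u,v in((330,110),(350,5),(490,210),(505,320)): print(atdepth(f,u,v))
E
```

```text
white [124   0  14 131 333] [130.3  67.7]
white [137   0  16 101 618] [145.   48.8]
white [ 195    7   41   42 1223] [216.2  28.2]
white [253  70  28  26 308] [266.5  82.3]
white [ 105  116  183  303 7961] [155.3 319.1]
white [ 275  178   80   79 4542] [314.1 217.2]
white [232 188  11  11 103] [237.2 192.9]
white [ 507  195   53  135 4187] [537.6 254.2]
white [309 206  14  14 155] [315.7 212.8]
white [ 169  222   59   59 2589] [198.  250.8]
white [361 240  32  32 802] [376.5 255.1]
white [328 274  13  13 132] [333.6 280.1]
white [329 348  29  12 152] [344.1 352.5]
white [ 344  349  146   71 4503] [407.8 380.7]
white [504 352  25  10 120] [514.4 355.4]
white [507 352  53  40 556] [537.9 367.6]
white [485 367  21  17 157] [495.7 374. ]
white [481 383  30  24 206] [495.5 393. ]
white [453 387  45  33 501] [472.4 405.6]
white [171 393  36  24 325] [189.4 406.1]
white [436 397  15  23 124] [442.7 408.8]
white [228 404  37  16 468] [248.1 412.1]
white [318 404  20  16 139] [330.1 410.4]
white [201 408  29  12 169] [215.4 414.8]
big ((314.1085205078125, 217.10089111328125), (79.102966308593
[... 561 characters left out ...]
. ]
[-747, 2, -1, -2, 2, 463, 466, 471, 476, 464, 475]
[-747, 1, 111, 1, 31, 354, 371, 391, 408, 423, 440]
[0, 0, 1, 0, -1, 217, 239, 266, 285, 307, 328]
[5, 3, -1, -2, 4, 2, 49, 87, 120, 150, 179]
[0, -2, 2, -2, 2, 0, 0, -3, 1, 0, 1]
[0, 0, 2, 0, 46, 34, 1, -2, -1, 125, -1]
[0, 31, 0, 0, 44, 1, 0, -1, 1, 103, 127]
[-2, 2, 0, 2, -3, 1, 0, 0, 0, 61, 126]
[-3, -1, -4, -1, 1, -1, 0, 2, 1, 17, 126]
[-744, -747, -756, -653, -652, -642, -747, -745, -753, -755, -752]
[-749, -754, -744, -261, 246, -281, -754, -751, -754, -745, -749]
[763.92511519 -16.55372111  54.47238668]
[755.66406279  -2.07408594 462.1238376 ]
[ 557.24052724 -351.82021978   45.49166592]
[ 331.59351782 -391.76229126    1.21229743]
```

View pics/crop1.png

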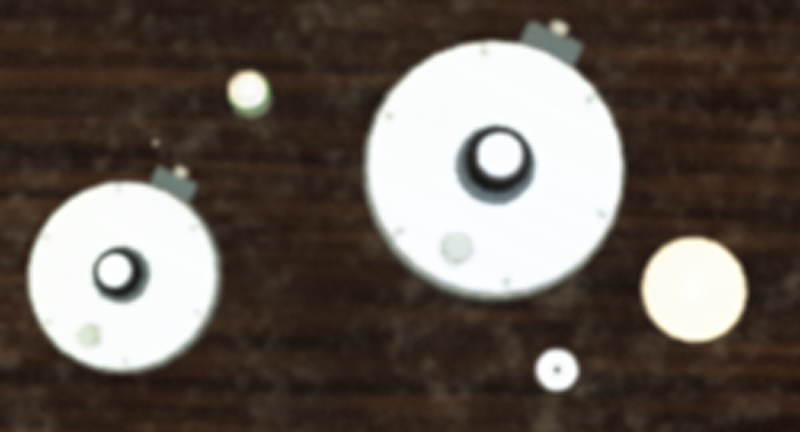

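The crop confirms it. The big changer's disc at top (314,217) has a radius of about 83 mm (170 mm across); the small one's is about 61 mm. The pin at (303,242) is 60 mm from the knob axis, as described. The knob is at about (535,14), the pin at (480,37).

>>> play_rows(moves=[[[0,0,0,3.2,-2.5,0,6.5],[0,0,0,6.5,-5,0,6.5],[0,0,0,9.7,-7.5,0,6.5],[0,0,0,13,-10,0,6.5],[0,0,0,16.2,-12.5,0,6.5],[0,0,0,19.5,-15,0,6.5],[0,0,0,22.7,-17.5,0,6.5],[0,0,0,26,-20,0,6.5]]], force=60)

```text
time: 0.9
tcp_pos: [338.3, -241.7, 231.1]
ee_rot: [-0.0, 0.991, 0.135, -0.0]
contact_force: [0.4, -0.7, 0.5]
opening: 65.0
```

>>> play_rows(moves=[[[0,0,0,3.2,-2.5,0,6.5],[0,0,0,6.5,-5,0,6.5],[0,0,0,9.7,-7.5,0,6.5],[0,0,0,13,-10,0,6.5],[0,0,0,16.2,-12.5,0,6.5],[0,0,0,19.5,-15,0,6.5],[0,0,0,22.7,-17.5,0,6.5],[0,0,0,25.9,-19.5,0,6.5]]])

```text
time: 1.7
tcp_pos: [535.5, 16.0, 230.9]
ee_rot: [-0.0, 0.991, 0.136, -0.0]
contact_force: [0.6, -1.2, 0.3]
opening: 64.8
```

>>> play_rows(moves=[[[0,0,-7,0,0,1,6.5],[0,0,-14,0,0,2,6.5],[0,0,-20,0,0,3,6.5],[0,0,-20,0,0,4,6.5],[0,0,-20,0,0,4,6.5],[0,0,-20,0,0,4,6.5]]])

```text
time: 2.3
tcp_pos: [534.8, 14.0, 191.3]
ee_rot: [-0.0, 0.953, 0.304, -0.0]
contact_force: [-0.5, -0.2, 0.9]
opening: 64.6
```

```bash
python3 - <<'E'
from h import *
import pickle
s=env.observe();print(s)
f=env.grab_frame("wrist");pickle.dump(f,open("w.pkl","wb"));cv2.imwrite("pics/w1.png",f["pixels"])
for p in((535,14,88),(480.4,37.5,63)):
    T=f["world_to_cam"];c=T[:3,:3]@np.array(p)+T[:3,3];x=c[:2]/c[2];x=x*(1+f["k1"]*(x@x));print((f["camera_matrix"]@[*x,1])[:2])
E
```

```text
{'time': 2.3, 'joints': array([-4.28224821e-02,  9.55745677e-02,  1.43468673e+00, -7.85857340e-05,
        1.61161144e+00,  9.09406064e-01]), 'joint_velocities': array([-0.00087208, -0.00864385, -0.01638885, -0.00017225,  0.00051619,
       -0.00882269]), 'effort': array([ 3.21931753e-02, -3.87404215e+01, -3.48766136e+01,  1.40266566e-03,
       -1.45019515e-02,  1.68407627e-02]), 'tcp_pos': array([534.79608927,  13.99652463, 191.28491218]), 'ee_rot': array([-1.14454401e-05,  9.52552257e-01,  3.04375058e-01, -1.44990235e-04]), 'contact_force': array([-0.46183447, -0.1776225 ,  0.87820831]), 'ft_torque': array([ 0.00469023,  0.00477131, -0.06496181]), 'opening': 64.62968168359654}
[283.53855974 206.62602735]
[224.5879396  232.32860771]
```

View pics/w1.png

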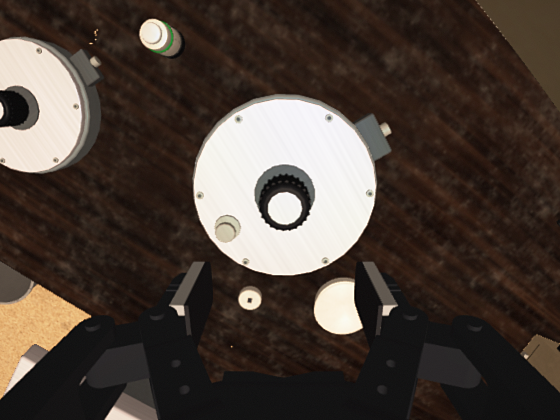

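In the wrist view the knob's bright top is at about (285,208) and the pin head at (227,228), both within 1–3 mm of the prediction. I'll refine both by contour.

```bash
python3 - <<'E'
from h import *
import pickle
f=pickle.load(open("w.pkl","rb"));im=f["pixels"]
g=im.min(2)
n,l,s,c=cv2.connectedComponentsWithStats((g>120).astype(np.uint8))
i=l[208,285];print(s[i],c[i],onplane(f,*c[i],88))
hsv=cv2.cvtColor(im[205:255,200:255],cv2.COLOR_BGR2GRAY)
C=cv2.HoughCircles(cv2.resize(hsv,None,fx=4,fy=4),cv2.HOUGH_GRADIENT,1,200,param1=80,param2=15,minRadius=35,maxRadius=65)
u,v,r=C[0,0]/4;print(u+200,v+205,r,onplane(f,u+200,v+205,63),onplane(f,227,228,63))
E
```

```text
[268 192  34  33 880] [284.34659091 207.94659091] [534.49828892  12.88497266  88.        ]
226.875 228.625 13.95 [484.43505195  37.72371297  63.        ] [484.98214668  37.94460785  63.        ]
```

>>> play_rows(moves=[[[0,0,0,0,0,3,6.5],[0,0,0,0,0,6,6.5],[0,0,0,0,0,8.5,6.5],[0,0,0,0,0,10.5,6.5],[0,0,0,0,0,12,6.5],[0,0,0,0,0,13,6.5],[0,0,0,0,0,13.6,6.5],[0,0,0,0,0,13.6,6.5]]])

```text
time: 3.15
tcp_pos: [534.9, 14.1, 55.1]
ee_rot: [-0.0, 0.952, 0.305, -0.0]
contact_force: [-0.2, -0.1, -0.1]
opening: 64.8
```

>>> play_rows(moves=[[[0,0,0,0,0,0,5],[0,0,0,0,0,0,4.5],[0,0,0,0,0,0,4.2],[0,0,0,0,0,0,3.8],[0,0,0,0,0,0,3.5],[0,0,0,0,0,0,3.5]]], force=50)

```text
time: 3.75
tcp_pos: [535.8, 13.4, 56.4]
ee_rot: [0.001, 0.952, 0.305, 0.001]
contact_force: [1.2, -4.9, 4.7]
opening: 37.8
```

```bash
python3 -c "
from h import *
print(env.observe())"
```

```text
{'time': 3.75, 'joints': array([-4.32718704e-02,  2.11833922e-01,  1.58478444e+00, -1.08274250e-03,
        1.34242370e+00,  9.07368854e-01]), 'joint_velocities': array([ 1.17678650e-03, -1.93524704e-03,  6.97118213e-04,  4.49184636e-04,
       -4.57582884e-05,  8.53847400e-04]), 'effort': array([  2.54322767, -38.04980993, -29.46243703,   1.16920743,
         0.37044397,  -0.07661201]), 'tcp_pos': array([535.75177694,  13.44122198,  56.41372723]), 'ee_rot': array([9.36190523e-04, 9.52271727e-01, 3.05248512e-01, 1.01398133e-03]), 'contact_force': array([ 1.17833555, -4.85782   ,  4.65965279]), 'ft_torque': array([-0.79940612, -0.21383226, -0.07033956]), 'opening': 37.78269609628507}
```

```bash
cat > r.py <<'E'
from station import env
import numpy as np
s=env.observe();q=s["ee_rot"];yaw=np.degrees(2*np.arctan2(q[2],q[1]))
print("t%.2f yaw %.2f F %s M %s j6eff %.3f open %.1f tcp %s"%(s["time"],yaw,s["contact_force"].round(1),s["ft_torque"].round(3),s["effort"][5],s["opening"],s["tcp_pos"].round(1)))
E
python3 r.py
```

```text
t3.75 yaw 35.55 F [ 1.2 -4.9  4.7] M [-0.799 -0.214 -0.07 ] j6eff -0.077 open 37.8 tcp [535.8  13.4  56.4]
```

>>> play_rows(moves=[[[0,0,2,0,0,0,3.5],[0,0,4,0,0,0,3.5],[0,0,6,0,0,0,3.5],[0,0,8,0,0,0,3.5],[0,0,10,0,0,0,3.5]]])

```text
time: 4.25
tcp_pos: [535.8, 13.4, 56.4]
ee_rot: [0.001, 0.975, 0.221, 0.001]
contact_force: [2.0, -4.7, 5.0]
opening: 37.6
```

```bash
python3 r.py
```

```text
t4.25 yaw 25.50 F [ 2.  -4.7  5. ] M [-0.785 -0.322  0.276] j6eff -0.213 open 37.6 tcp [535.8  13.4  56.4]
```

>>> play_rows(moves=[[[0,0,2,0,0,0,3.5],[0,0,4,0,0,0,3.5],[0,0,6,0,0,0,3.5],[0,0,8,0,0,0,3.5]]])

```text
time: 4.65
tcp_pos: [535.8, 13.3, 56.4]
ee_rot: [0.001, 0.988, 0.152, 0.001]
contact_force: [2.1, -5.7, 6.3]
opening: 37.6
```

```bash
python3 r.py
```

```text
t4.65 yaw 17.50 F [ 2.1 -5.7  6.3] M [-0.887 -0.26   0.193] j6eff -0.236 open 37.6 tcp [535.8  13.3  56.4]
```

>>> play_rows(moves=[[[0,0,1,0.06,0.09,-0.1,3.5],[0,0,1,0.06,0.09,-0.1,3.5]]])

```text
time: 4.85
tcp_pos: [535.8, 13.3, 56.5]
ee_rot: [0.0, 0.99, 0.144, 0.0]
contact_force: [-0.4, -2.8, 3.2]
opening: 37.6
```

```bash
python3 r.py
```

```text
t4.85 yaw 16.57 F [-0.4 -2.8  3.2] M [-0.601 -0.073 -0.035] j6eff 0.140 open 37.6 tcp [535.8  13.3  56.5]
```

>>> play_rows(moves=[[[0,0,1,0,0,0,3.5],[0,0,2,0,0,0,3.5]]])

```text
time: 5.05
tcp_pos: [535.8, 13.3, 56.5]
ee_rot: [0.0, 0.992, 0.126, 0.0]
contact_force: [0.2, -3.3, 4.6]
opening: 37.6
```

```bash
python3 r.py
```

```text
t5.05 yaw 14.52 F [ 0.2 -3.3  4.6] M [-0.708 -0.13   0.255] j6eff -0.069 open 37.6 tcp [535.8  13.3  56.5]
```

>>> play_rows(moves=[[[0,0,1,0,0,0,3.5],[0,0,2,0,0,0,3.5]]])

```text
time: 5.25
tcp_pos: [535.8, 13.3, 56.4]
ee_rot: [0.0, 0.994, 0.109, 0.0]
contact_force: [1.0, -4.6, 3.6]
opening: 37.2
```

```bash
python3 r.py
```

```text
t5.25 yaw 12.50 F [ 1.  -4.6  3.6] M [-0.833 -0.161  0.203] j6eff -0.002 open 37.2 tcp [535.8  13.3  56.4]
```

>>> play_rows(moves=[[[0,0,1,0,0,0,3.5],[0,0,2,0,0,0,3.5]]])

```text
time: 5.45
tcp_pos: [535.8, 13.3, 56.4]
ee_rot: [0.0, 0.996, 0.091, 0.0]
contact_force: [0.3, -4.1, 4.4]
opening: 37.7
```

```bash
python3 r.py
```

```text
t5.45 yaw 10.49 F [ 0.3 -4.1  4.4] M [-0.848 -0.134  0.289] j6eff -0.008 open 37.7 tcp [535.8  13.3  56.4]
```

>>> play_rows(moves=[[[0,0,1,0,0,0,3.5],[0,0,2,0,0,0,3.5]]])

```text
time: 5.65
tcp_pos: [535.8, 13.3, 56.4]
ee_rot: [0.0, 0.997, 0.074, 0.0]
contact_force: [0.5, -4.3, 5.9]
opening: 37.8
```

```bash
python3 r.py
```

```text
t5.65 yaw 8.49 F [ 0.5 -4.3  5.9] M [-1.004 -0.107  0.279] j6eff 0.003 open 37.8 tcp [535.8  13.3  56.4]
```

>>> play_rows(moves=[[[0,0,1,0,0,0,3.5],[0,0,2,0,0,0,3.5]]])

```text
time: 5.85
tcp_pos: [535.8, 13.3, 56.4]
ee_rot: [0.0, 0.998, 0.057, 0.0]
contact_force: [1.4, -5.5, 4.8]
opening: 37.8
```

```bash
python3 r.py
```

```text
t5.85 yaw 6.48 F [ 1.4 -5.5  4.8] M [-0.926 -0.087  0.314] j6eff 0.004 open 37.8 tcp [535.8  13.3  56.4]
```

>>> play_rows(moves=[[[0,0,1,0,0,0,3.5],[0,0,2,0,0,0,3.5]]])

```text
time: 6.05
tcp_pos: [535.8, 13.2, 56.4]
ee_rot: [0.0, 0.999, 0.039, 0.0]
contact_force: [0.6, -5.2, 4.9]
opening: 37.7
```

```bash
python3 r.py
```

```text
t6.05 yaw 4.49 F [ 0.6 -5.2  4.9] M [-1.066 -0.006  0.215] j6eff 0.021 open 37.7 tcp [535.8  13.2  56.4]
```

>>> play_rows(moves=[[[0,0,1,0,0,0,3.5],[0,0,2,0,0,0,3.5]]])

```text
time: 6.25
tcp_pos: [535.8, 13.2, 56.4]
ee_rot: [0.0, 1.0, 0.022, 0.0]
contact_force: [0.9, -5.1, 4.9]
opening: 37.5
```

```bash
python3 r.py
```

```text
t6.25 yaw 2.48 F [ 0.9 -5.1  4.9] M [-0.93  -0.162  0.217] j6eff -0.034 open 37.5 tcp [535.8  13.2  56.4]
```

>>> play_rows(moves=[[[0,0,1,0,0,0,3.5],[0,0,2,0,0,0,3.5]]])

```text
time: 6.45
tcp_pos: [535.8, 13.2, 56.5]
ee_rot: [0.0, 1.0, 0.004, 0.0]
contact_force: [1.8, -3.5, 5.0]
opening: 38.0
```

```bash
python3 r.py
```

```text
t6.45 yaw 0.48 F [ 1.8 -3.5  5. ] M [-0.977 -0.125  0.189] j6eff -0.052 open 38.0 tcp [535.8  13.2  56.5]
```

>>> play_rows(moves=[[[0,0,1,0,0,0,3.5],[0,0,2,0,0,0,3.5]]])

```text
time: 6.65
tcp_pos: [535.8, 13.2, 56.5]
ee_rot: [0.0, 1.0, -0.013, 0.0]
contact_force: [0.1, -4.9, 5.3]
opening: 37.7
```

```bash
python3 r.py
```

```text
t6.65 yaw -1.52 F [ 0.1 -4.9  5.3] M [-0.963  0.01   0.17 ] j6eff -0.031 open 37.7 tcp [535.8  13.2  56.5]
```

>>> play_rows(moves=[[[0,0,1,0,0,0,3.5],[0,0,2,0,0,0,3.5]]])

```text
time: 6.85
tcp_pos: [535.8, 13.2, 56.4]
ee_rot: [0.0, 1.0, -0.031, 0.0]
contact_force: [0.3, -4.8, 5.2]
opening: 37.7
```

```bash
python3 r.py
```

```text
t6.85 yaw -3.52 F [ 0.3 -4.8  5.2] M [-1.026 -0.034  0.225] j6eff -0.029 open 37.7 tcp [535.8  13.2  56.4]
```

>>> play_rows(moves=[[[0,0,1,0,0,0,3.5],[0,0,2,0,0,0,3.5]]])

```text
time: 7.05
tcp_pos: [535.8, 13.1, 56.4]
ee_rot: [0.0, 0.999, -0.048, 0.0]
contact_force: [1.8, -5.5, 4.0]
opening: 37.4
```

```bash
python3 r.py
```

```text
t7.05 yaw -5.52 F [ 1.8 -5.5  4. ] M [-1.041 -0.144  0.219] j6eff -0.069 open 37.4 tcp [535.8  13.1  56.4]
```

>>> play_rows(moves=[[[0,0,1,0,0,0,3.5],[0,0,2,0,0,0,3.5]]])

```text
time: 7.25
tcp_pos: [535.8, 13.1, 56.4]
ee_rot: [0.0, 0.998, -0.066, 0.0]
contact_force: [0.4, -6.2, 5.1]
opening: 37.6
```

```bash
python3 r.py
```

```text
t7.25 yaw -7.52 F [ 0.4 -6.2  5.1] M [-0.986 -0.098  0.176] j6eff -0.039 open 37.6 tcp [535.8  13.1  56.4]
```

>>> play_rows(moves=[[[0,0,1,0,0,0,3.5],[0,0,2,0,0,0,3.5]]])

```text
time: 7.45
tcp_pos: [535.8, 13.1, 56.5]
ee_rot: [0.0, 0.997, -0.083, 0.0]
contact_force: [0.0, -5.6, 4.9]
opening: 37.9
```

```bash
python3 r.py
```

```text
t7.45 yaw -9.52 F [ 0.  -5.6  4.9] M [-1.112 -0.06   0.2  ] j6eff -0.046 open 37.9 tcp [535.8  13.1  56.5]
```

>>> play_rows(moves=[[[0,0,1,0,0,0,3.5],[0,0,2,0,0,0,3.5]]])

```text
time: 7.65
tcp_pos: [535.8, 13.1, 56.4]
ee_rot: [0.0, 0.995, -0.1, 0.0]
contact_force: [-0.4, -5.1, 5.8]
opening: 37.7
```

```bash
python3 r.py
```

```text
t7.65 yaw -11.52 F [-0.4 -5.1  5.8] M [-1.097  0.037  0.206] j6eff -0.036 open 37.7 tcp [535.8  13.1  56.4]
```

>>> play_rows(moves=[[[0,0,1,0,0,0,3.5],[0,0,2,0,0,0,3.5]]])

```text
time: 7.85
tcp_pos: [535.8, 13.0, 56.4]
ee_rot: [0.0, 0.993, -0.118, 0.0]
contact_force: [0.2, -4.8, 5.3]
opening: 37.7
```

```bash
python3 r.py
```

```text
t7.85 yaw -13.52 F [ 0.2 -4.8  5.3] M [-1.061 -0.009  0.226] j6eff -0.040 open 37.7 tcp [535.8  13.   56.4]
```

>>> play_rows(moves=[[[0,0,1,0,0,0,3.5],[0,0,2,0,0,0,3.5]]])

```text
time: 8.05
tcp_pos: [535.8, 13.1, 56.5]
ee_rot: [0.0, 0.991, -0.135, 0.0]
contact_force: [0.9, -6.4, 3.0]
opening: 37.3
```

```bash
python3 r.py
```

```text
t8.05 yaw -15.52 F [ 0.9 -6.4  3. ] M [-1.162 -0.012  0.143] j6eff -0.069 open 37.3 tcp [535.8  13.1  56.5]
```

>>> play_rows(moves=[[[0,0,1,0,0,0,3.5],[0,0,2,0,0,0,3.5]]])

```text
time: 8.25
tcp_pos: [535.8, 13.0, 56.5]
ee_rot: [0.0, 0.988, -0.152, 0.0]
contact_force: [0.9, -5.6, 4.4]
opening: 37.8
```

```bash
python3 r.py
```

```text
t8.25 yaw -17.52 F [ 0.9 -5.6  4.4] M [-1.038 -0.024  0.203] j6eff -0.009 open 37.8 tcp [535.8  13.   56.5]
```

>>> play_rows(moves=[[[0,0,1,0,0,0,3.5],[0,0,2,0,0,0,3.5]]])

```text
time: 8.45
tcp_pos: [535.8, 13.0, 56.4]
ee_rot: [0.0, 0.986, -0.17, 0.0]
contact_force: [0.4, -5.3, 5.6]
opening: 37.6
```

```bash
python3 r.py
```

```text
t8.45 yaw -19.52 F [ 0.4 -5.3  5.6] M [-1.086  0.002  0.253] j6eff 0.004 open 37.6 tcp [535.8  13.   56.4]
```

>>> play_rows(moves=[[[0,0,1,0,0,0,3.5],[0,0,2,0,0,0,3.5]]])

```text
time: 8.65
tcp_pos: [535.8, 13.0, 56.4]
ee_rot: [0.0, 0.982, -0.187, 0.0]
contact_force: [0.8, -6.1, 5.3]
opening: 37.5
```

```bash
python3 r.py
```

```text
t8.65 yaw -21.53 F [ 0.8 -6.1  5.3] M [-1.143 -0.025  0.223] j6eff -0.029 open 37.5 tcp [535.8  13.   56.4]
```

>>> play_rows(moves=[[[0,0,1,0,0,0,3.5],[0,0,2,0,0,0,3.5]]])

```text
time: 8.85
tcp_pos: [535.8, 13.0, 56.4]
ee_rot: [0.0, 0.979, -0.204, 0.0]
contact_force: [0.0, -5.4, 5.9]
opening: 37.7
```

```bash
python3 r.py
```

```text
t8.85 yaw -23.53 F [ 0.  -5.4  5.9] M [-1.11   0.036  0.242] j6eff -0.039 open 37.7 tcp [535.8  13.   56.4]
```

>>> play_rows(moves=[[[0,0,1,0,0,0,3.5],[0,0,2,0,0,0,3.5]]])

```text
time: 9.05
tcp_pos: [535.7, 13.0, 56.4]
ee_rot: [0.0, 0.975, -0.221, 0.0]
contact_force: [1.1, -6.0, 6.3]
opening: 38.0
```

```bash
python3 r.py
```

```text
t9.05 yaw -25.53 F [ 1.1 -6.   6.3] M [-1.104e+00 -1.000e-03  1.590e-01] j6eff -0.061 open 38.0 tcp [535.7  13.   56.4]
```

>>> play_rows(moves=[[[0,0,1,0,0,0,3.5],[0,0,2,0,0,0,3.5]]])

```text
time: 9.25
tcp_pos: [535.8, 13.0, 56.4]
ee_rot: [0.0, 0.971, -0.238, 0.0]
contact_force: [1.2, -7.1, 5.1]
opening: 37.6
```

```bash
python3 r.py
```

```text
t9.25 yaw -27.52 F [ 1.2 -7.1  5.1] M [-1.136 -0.056  0.18 ] j6eff -0.038 open 37.6 tcp [535.8  13.   56.4]
```

>>> play_rows(moves=[[[0,0,1,0,0,0,3.5],[0,0,2,0,0,0,3.5]]])

```text
time: 9.45
tcp_pos: [535.8, 13.0, 56.4]
ee_rot: [0.0, 0.967, -0.255, 0.0]
contact_force: [0.2, -6.4, 5.9]
opening: 37.6
```

```bash
python3 r.py
```

```text
t9.45 yaw -29.53 F [ 0.2 -6.4  5.9] M [-1.184 -0.019  0.176] j6eff -0.026 open 37.6 tcp [535.8  13.   56.4]
```

>>> play_rows(moves=[[[0,0,1,0,0,0,3.5],[0,0,2,0,0,0,3.5]]])

```text
time: 9.65
tcp_pos: [535.7, 12.9, 56.4]
ee_rot: [0.0, 0.962, -0.272, 0.0]
contact_force: [-0.7, -6.6, 5.9]
opening: 37.7
```

```bash
python3 r.py
```

```text
t9.65 yaw -31.53 F [-0.7 -6.6  5.9] M [-1.091  0.115  0.173] j6eff -0.075 open 37.7 tcp [535.7  12.9  56.4]
```

>>> play_rows(moves=[[[0,0,1,0,0,0,3.5],[0,0,2,0,0,0,3.5]]])

```text
time: 9.85
tcp_pos: [535.7, 12.9, 56.5]
ee_rot: [0.0, 0.957, -0.288, 0.0]
contact_force: [0.5, -5.6, 5.4]
opening: 37.5
```

```bash
python3 r.py
```

```text
t9.85 yaw -33.53 F [ 0.5 -5.6  5.4] M [-1.087  0.087  0.135] j6eff -0.082 open 37.5 tcp [535.7  12.9  56.5]
```

>>> play_rows(moves=[[[0,0,1,0,0,0,3.5],[0,0,2,0,0,0,3.5]]])

```text
time: 10.05
tcp_pos: [535.7, 12.9, 56.4]
ee_rot: [0.0, 0.952, -0.305, 0.0]
contact_force: [-0.4, -6.5, 5.9]
opening: 37.4
```

```bash
python3 r.py
```

```text
t10.05 yaw -35.54 F [-0.4 -6.5  5.9] M [-1.163  0.051  0.117] j6eff -0.126 open 37.4 tcp [535.7  12.9  56.4]
```

>>> play_rows(moves=[[[0,0,1,0,0,0,3.5],[0,0,2,0,0,0,3.5]]])

```text
time: 10.25
tcp_pos: [535.7, 12.9, 56.4]
ee_rot: [0.0, 0.947, -0.322, 0.0]
contact_force: [1.1, -6.7, 5.2]
opening: 37.6
```

```bash
python3 r.py
```

```text
t10.25 yaw -37.55 F [ 1.1 -6.7  5.2] M [-1.172  0.057  0.062] j6eff -0.167 open 37.6 tcp [535.7  12.9  56.4]
```

Both Mz and the joint-6 effort are trending down, so this looks like the start of the dip. I'll use smaller steps.

>>> play_rows(moves=[[[0,0,0.5,0,0,0,3.5],[0,0,1,0,0,0,3.5]]])

```text
time: 10.45
tcp_pos: [535.7, 12.9, 56.4]
ee_rot: [0.0, 0.944, -0.33, 0.0]
contact_force: [-0.8, -6.8, 5.4]
opening: 37.4
```

```bash
python3 r.py
```

```text
t10.45 yaw -38.53 F [-0.8 -6.8  5.4] M [-1.12   0.073  0.029] j6eff -0.100 open 37.4 tcp [535.7  12.9  56.4]
```

>>> play_rows(moves=[[[0,0,0.5,0,0,0,3.5],[0,0,1,0,0,0,3.5]]])

```text
time: 10.65
tcp_pos: [535.7, 12.9, 56.4]
ee_rot: [0.0, 0.941, -0.338, 0.0]
contact_force: [-0.7, -7.7, 5.5]
opening: 37.5
```

```bash
python3 r.py
```

```text
t10.65 yaw -39.52 F [-0.7 -7.7  5.5] M [-1.169  0.064  0.041] j6eff -0.057 open 37.5 tcp [535.7  12.9  56.4]
```

>>> play_rows(moves=[[[0,0,0.5,0,0,0,3.5],[0,0,1,0,0,0,3.5]]])

```text
time: 10.85
tcp_pos: [535.7, 12.9, 56.4]
ee_rot: [0.0, 0.938, -0.346, 0.0]
contact_force: [0.2, -6.3, 5.6]
opening: 37.5
```

```bash
python3 r.py
```

```text
t10.85 yaw -40.51 F [ 0.2 -6.3  5.6] M [-1.17   0.13   0.187] j6eff 0.101 open 37.5 tcp [535.7  12.9  56.4]
```

>>> play_rows(moves=[[[0,0,0.5,0,0,0,3.5],[0,0,1,0,0,0,3.5]]])

```text
time: 11.05
tcp_pos: [535.7, 12.9, 56.4]
ee_rot: [0.0, 0.935, -0.354, 0.0]
contact_force: [0.1, -6.8, 5.3]
opening: 37.6
```

```bash
python3 r.py
```

```text
t11.05 yaw -41.49 F [ 0.1 -6.8  5.3] M [-1.179  0.05   0.458] j6eff 0.307 open 37.6 tcp [535.7  12.9  56.4]
```

The torque dipped to about 0.03, then jumped to 0.46, so the notch is near yaw −40.3° (about 76° or 1.32 rad turned). I'll back off 1°, release and rise.

>>> play_rows(moves=[[[0,0,-0.6,0,0,0,3.5],[0,0,-1.2,0,0,0,3.5],[0,0,-1.2,0,0,0,3.5],[0,0,-1.2,0,0,0,4.2],[0,0,-1.2,0,0,0,5],[0,0,-1.2,0,0,0,5.8],[0,0,-1.2,0,0,0,6.5],[0,0,-1.2,0,0,0,6.5]]])

```text
time: 11.85
tcp_pos: [535.6, 13.7, 56.1]
ee_rot: [-0.0, 0.939, -0.344, -0.0]
contact_force: [-0.9, 0.5, -0.5]
opening: 65.1
```

```bash
python3 r.py
```

```text
t11.85 yaw -40.22 F [-0.9  0.5 -0.5] M [-0.023 -0.002  0.008] j6eff 0.002 open 65.1 tcp [535.6  13.7  56.1]
```

>>> play_rows(moves=[[[0,0,0,0,0,-1,6.5],[0,0,0,0,0,-3,6.5],[0,0,0,0,0,-6,6.5],[0,0,0,0,0,-9,6.5],[0,0,0,0,0,-10,6.5],[0,0,0,0,0,-10,6.5]]])

```text
time: 12.45
tcp_pos: [536.6, 13.4, 158.3]
ee_rot: [-0.001, 0.939, -0.344, 0.002]
contact_force: [-0.2, -1.0, -0.2]
opening: 65.0
```

```bash
python3 r.py; python3 - <<'E'
from h import *
import pickle
f=env.grab_frame("wrist");pickle.dump(f,open("w2.pkl","wb"));cv2.imwrite("pics/w2.png",f["pixels"])
E
```

```text
t12.45 yaw -40.23 F [-0.2 -1.  -0.2] M [ 0.     0.02  -0.056] j6eff 0.000 open 65.0 tcp [536.6  13.4 158.3]
```

View pics/w2.png

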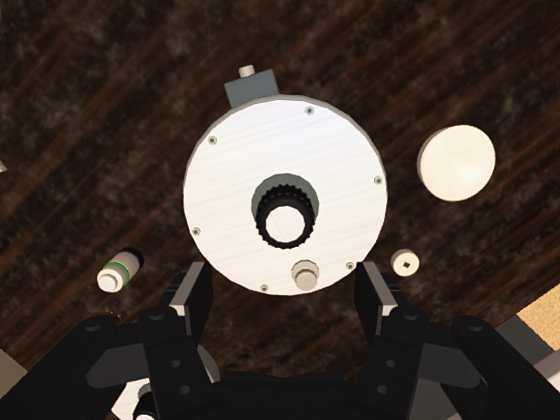

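```bash
python3 - <<'E'
from h import *
import pickle
f=pickle.load(open("w2.pkl","rb"));im=f["pixels"]
g=im.min(2)
n,l,s,c=cv2.connectedComponentsWithStats((g>120).astype(np.uint8))
i=l[225,285];print(s[i],c[i],onplane(f,*c[i],88))
C=cv2.HoughCircles(cv2.resize(cv2.cvtColor(im[255:305,280:335],cv2.COLOR_BGR2GRAY),None,fx=4,fy=4),cv2.HOUGH_GRADIENT,1,10,param1=80,param2=12,minRadius=35,maxRadius=65)
for u,v,r in C[0,:4]/4: print(u+280,v+255,r,onplane(f,u+280,v+255,63))
cv2.imwrite("pics/pin.png",cv2.resize(im[250:310,260:350],None,fx=6,fy=6,interpolation=cv2.INTER_CUBIC))
E
```

```text
[ 266  206   39   37 1107] [284.69738031 223.7868112 ] [534.63542663  13.0684587   88.        ]
305.875 279.875 11.1 [480.73291757  36.44793874  63.        ]
306.875 275.625 15.1 [483.16359047  33.4635667   63.        ]
305.375 273.125 13.75 [485.64777788  32.97653196  63.        ]
306.125 282.625 11.1 [478.68502858  37.8491078   63.        ]
```

View pics/pin.png

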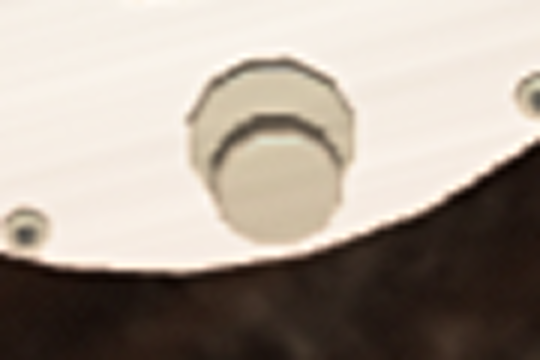

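The crop shows the pin head's top face at wrist (306,281), i.e. about (480.5,37.3) in the world. I'll move above it with the fingers shut.

>>> play_rows(moves=[[[0,0,0,-2,0.6,0,5],[0,0,0,-4,1.2,0,3],[0,0,0,-5.7,1.75,0,1],[0,0,0,-5.7,1.75,1,0],[0,0,0,-5.7,1.75,3,0],[0,0,0,-5.7,1.75,5,0],[0,0,0,-5.7,1.75,7,0],[0,0,0,-5.7,1.75,7.5,0]]], force=30)

```text
time: 13.3
tcp_pos: [479.0, 36.6, 77.0]
ee_rot: [0.001, 0.939, -0.344, -0.003]
contact_force: [-0.1, 0.5, -0.1]
opening: 0.2
```

>>> play_rows(moves=[[[0,0,0,0,0,0,0],[0,0,0,0,0,0,0],[0,0,0,0,0,0,0]]])

```text
time: 13.6
tcp_pos: [481.6, 36.8, 82.2]
ee_rot: [-0.0, 0.939, -0.344, 0.001]
contact_force: [-0.5, -0.1, -0.0]
opening: 0.3
```

```bash
python3 r.py
```

```text
t13.60 yaw -40.23 F [-0.5 -0.1 -0. ] M [-0.018 -0.014 -0.024] j6eff -0.001 open 0.3 tcp [481.6  36.8  82.2]
```

>>> play_rows(moves=[[[0,0,0,0,0,0.5,0],[0,0,0,0,0,1,0],[0,0,0,0,0,1.4,0],[0,0,0,0,0,1.6,0],[0,0,0,0,0,1.7,0],[0,0,0,0,0,1.8,0],[0,0,0,0,0,1.9,0],[0,0,0,0,0,2,0]]])

```text
time: 14.4
tcp_pos: [481.0, 36.8, 61.6]
ee_rot: [0.0, 0.939, -0.344, 0.0]
contact_force: [-2.2, 0.6, 2.5]
opening: -0.2
```

>>> play_rows(moves=[[[0,0,0,0,0,0.05,0],[0,0,0,0,0,0.1,0],[0,0,0,0,0,0.15,0],[0,0,0,0,0,0.2,0],[0,0,0,0,0,0.2,0]]])

```text
time: 14.9
tcp_pos: [481.0, 36.9, 59.2]
ee_rot: [0.0, 0.939, -0.344, 0.0]
contact_force: [-0.6, 0.4, 1.8]
opening: 0.0
```

```bash
python3 r.py
```

```text
t14.90 yaw -40.23 F [-0.6  0.4  1.8] M [ 0.023  0.034 -0.03 ] j6eff 0.000 open 0.0 tcp [481.   36.9  59.2]
```

Only about 2 N at 59.2 mm, so I'll carry on gently past the 3.5 mm stop.

>>> play_rows(moves=[[[0,0,0,0,0,0.05,0],[0,0,0,0,0,0.1,0],[0,0,0,0,0,0.15,0],[0,0,0,0,0,0.2,0],[0,0,0,0,0,0.2,0]]])

```text
time: 15.4
tcp_pos: [481.0, 36.9, 57.2]
ee_rot: [-0.0, 0.939, -0.344, 0.0]
contact_force: [-0.8, -0.2, 1.2]
opening: 0.3
```

>>> play_rows(moves=[[[0,0,0,0,0,0.05,0],[0,0,0,0,0,0.1,0],[0,0,0,0,0,0.15,0],[0,0,0,0,0,0.2,0],[0,0,0,0,0,0.25,0],[0,0,0,0,0,0.3,0],[0,0,0,0,0,0.3,0]]])

```text
time: 16.1
tcp_pos: [481.0, 36.8, 54.2]
ee_rot: [0.0, 0.939, -0.344, 0.0]
contact_force: [1.3, 0.2, 1.4]
opening: -0.0
```

>>> play_rows(moves=[[[0,0,0,0,0,0.05,0],[0,0,0,0,0,0.1,0],[0,0,0,0,0,0.1,0]]])

```text
time: 16.4
tcp_pos: [481.0, 36.9, 53.2]
ee_rot: [0.0, 0.939, -0.344, 0.0]
contact_force: [0.5, 0.6, 1.9]
opening: 0.5
```

>>> play_rows(moves=[[[0,0,0,0,0,0.05,0],[0,0,0,0,0,0.1,0],[0,0,0,0,0,0.1,0]]])

```text
time: 16.7
tcp_pos: [481.0, 36.8, 52.2]
ee_rot: [0.0, 0.939, -0.344, 0.0]
contact_force: [1.5, 0.8, 1.5]
opening: 0.3
```

>>> play_rows(moves=[[[0,0,0,0,0,0.05,0],[0,0,0,0,0,0.05,0]]])

```text
time: 16.9
tcp_pos: [481.0, 36.9, 52.0]
ee_rot: [0.0, 0.939, -0.344, 0.0]
contact_force: [0.4, -0.1, 3.9]
opening: 0.2
```

>>> play_rows(moves=[[[0,0,0,0,0,0.05,0],[0,0,0,0,0,0.05,0]]])

```text
time: 17.1
tcp_pos: [481.0, 36.9, 52.0]
ee_rot: [-0.0, 0.939, -0.344, 0.0]
contact_force: [-2.2, -0.3, 8.2]
opening: -0.3
```

>>> play_rows(moves=[[[0,0,0,0,0,-1,0],[0,0,0,0,0,-3,0],[0,0,0,0,0,-6,0],[0,0,0,0,0,-10,0],[0,0,0,0,0,-12,0],[0,0,0,0,0,-12,0],[0,0,0,0,0,-12,0],[0,0,0,0,0,-12,0]]])

```text
time: 17.9
tcp_pos: [480.0, 36.8, 169.6]
ee_rot: [0.001, 0.939, -0.344, -0.001]
contact_force: [1.0, 0.2, -0.4]
opening: -0.2
```

```bash
python3 r.py; python3 - <<'E'
from h import *
f=env.grab_frame("wrist");cv2.imwrite("pics/w3.png",f["pixels"])
T=f["world_to_cam"];c=T[:3,:3]@np.array((480.5,37.3,52))+T[:3,3];x=c[:2]/c[2];x=x*(1+f["k1"]*(x@x));p=(f["camera_matrix"]@[*x,1])[:2]
u,v=p.round().astype(int);print(p)
for dv in(-6,-3,0,3): print([round(float(atdepth(f,u+du,v+dv)[2]),1) for du in(-4,0,4,25)])
E
```

```text
t17.90 yaw -40.23 F [ 1.   0.2 -0.4] M [ 0.025 -0.106 -0.031] j6eff -0.000 open -0.2 tcp [480.   36.8 169.6]
[281.16649707 201.58515678]
[52.1, 52.2, 52.7, 45.9]
[53.2, 53.4, 52.6, 47.1]
[50.8, 52.4, 52.9, 45.6]
[52.0, 52.4, 53.1, 47.0]
```

View pics/w3.png

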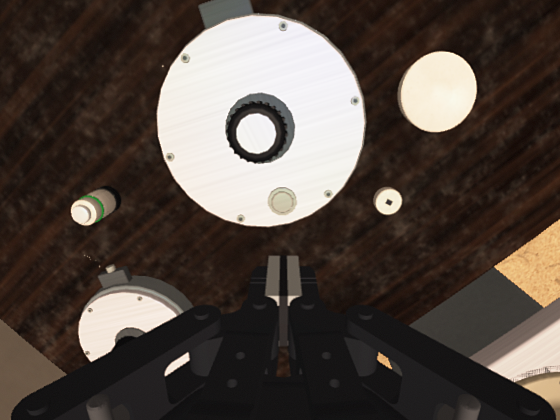

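The pin head at (281,201) now sits low at about 52 mm. The objective (95,207), wafer box (437,92) and puck (388,201) look untouched, and the robot is clear of everything. I'm handing in.

```bash
python3 -c "
from station import env
print(env.close_job())"
```

```text
the job is handed in; nothing more can be done
None
```

The sample changer is at its index position, the locking pin is down, and the job is handed in. No verdict came back from the hand-in.

- **Turning:** I gripped the larger changer's knob and turned it clockwise in small steps. After about 73° the torque fell from about 0.2 N m to 0.03, then jumped to 0.46 at about 77°. I backed off about 1° and let go at about 76° (1.32 rad).
- **Pressing:** The pin took 1–3 N all the way past the 3.5 mm stop and stopped with the finger tips at 52.0 mm. The highest reading on the pin was about 8 N, taken at the ends of moves.
- **Last checks:** The depth camera put the pin head at about 52.5 mm, under the 54 mm needed. The objective was upright, and it, the wafer box and the puck looked unmoved in the last picture, though I did not re-measure their positions. The arm was clear of everything at 17.9 s.
- **Disagreements:** The gripper opening read about 37.6 mm on the 42 mm knob. Torque before the dip read 0.2 rather than the stated 0.12, probably from a small sideways load. The wrist-camera position of the pin was 2–4 mm off in the first measurement, so I re-measured it before pressing.

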